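# Find the heavy side of a soaked grinding wheel and hold it down

### The job

The wet-grinding wheel on the balancing stand was left standing in its water trough and has soaked up water on one side; you cannot see which. Turn it by hand and let go so that it swings freely, work out from the swing where its heavy side is (the bearings drag a little, so it can stop well to one side of the true place), then grip the wheel and hold it still with the heavy side straight down so that I can mark it. Finish while still holding the wheel, and leave the dishes, the mug and the rubbing stone where they are.

Things in the scene. Friction and masses are not known exactly. Their poses are not given: they have to be found in the camera images.
- stand: Grey steel wheel-balancing stand, fixed to the bench. Origin: centre of the underside of its 210 x 150 x 14 mm base; x along the wheel's arbor, y across it, z up. At x = +/-82 mm an upright 12 mm thick reaches 90 mm above the bench; inside each, two overlapping steel discs (68 mm diameter, tops 115 mm above the bench) carry the arbor.
- hub (a point): Centre of the grinding wheel, on the arbor's axis, 115 mm above the stand's origin; does not turn with the wheel (axes as the stand's). The wheel is an upright grey stone disc, 150 mm diameter, 25 mm thick. Flanges of 56 mm diameter stand 13 mm proud of each face, a nut 22 mm; the 16 mm arbor reaches 95 mm to each side. Outside the flanges the stone can be pinched across the rim from above.
- wheel (a joint): Turn of the wheel about the arbor, rad. Grows as the rim's top moves towards the stand's -y (right-handed about the stand's x); turns freely without end. At 0 the white line points straight up. Wheel and arbor weigh 0.85 kg, the water, sitting at one place 46 mm from the axis, 64 to 100 g. Dry bearing drag 0.013 N m. At the start the wheel may be swinging for the first seconds.
- line (a point): Outer end of the white painted line on the wheel, at the rim, 75 mm from the axis; turns with the wheel. The line runs radially on both faces and across the rim. It is no sign of the heavy side, which lies anywhere round the wheel, elsewhere each time, but stays put in the wheel and cannot be seen.
- axle (a point): Free end of the arbor, on its axis, 95 mm from the hub along the stand's +x. Let go with the heavy side well off the vertical, the wheel swings like a pendulum (1.2 to 2 s to and fro) and stops in 1 to 4 s, up to 27 degrees to either side of heavy side down; with the heavy side within 27 degrees of straight up it can stay standing.
- bowl_a: White square cast dish, 116 mm over the rim, 52 mm high, standing on the bench; leave alone. Origin: centre of its underside.
- bowl_b: A second dish like the first; leave alone.
- mug: Black mug, 80 mm diameter, 95 mm high; leave alone. Origin: centre of its underside.
- rubstone: Brick-coloured rubbing stone, 150 x 50 x 22 mm, lying on the bench; leave alone. Origin: centre of its underside.

How it is judged:
By the outcome, as a careful person would: the job done as asked, in the order asked, and still so for the second after the job is handed in, while the arm keeps its last pose, push and grip.
It also fails if it takes over 64 s, if anything falls off the work surface, if the arm or the gripper's body presses on something with over 40 N, if the wrist force passes 120 N, or if a joint passes its speed limit or range.

### The arm

A 6-joint arm with a two-finger parallel gripper is mounted at the origin on the work surface. World frame = base frame: x ahead of the robot, y to its left, z up, the work surface at z = 0. Lengths are in m, angles in rad, forces in N, time in s.
With the tool pointing down it reaches from about 0.4 to 0.825 m from the base axis. Payload 7 kg.
Tool frame: the origin (TCP) lies midway between the tips of the shut fingers; the grasp point (between the pads) lies 19 mm behind it; z points along the fingers, x is the direction in which the jaws open and shut, and the axes are right-handed (so a half turn about z gives the same grasp; the last joint's range is limited). The gripper opens to 88 mm and grips with 3 to 60 N. Pads are 19 mm wide; open, the fingers measure 130 mm over their backs; the gripper's body (78 mm by 193 mm) begins 47 mm behind the grasp point.
Start: joints at [-0.98, 0.359, 0.012, 0, -1.224, -0.288], TCP at [0.201, -0.644, 0.227] pointing down, gripper open.
Joint ranges: [-3.07, 3.07], [-1.43, 2.12], [-1.02, 1.25], [-3.03, 1.67], [-3.05, -0], [-3.03, 3.03]. Speed limits (rad/s): [2.39, 2.39, 3.01, 3.14, 3.14, 3.14].

### API

Orientations are given as [roll, pitch, yaw] about the fixed x, y, z axes, in that order (R = Rz(yaw) Ry(pitch) Rx(roll)).
In Python, from station import arm, grab_frame, camera_params gives the robot as it stands.
- The arm moves only by the shell command python3 -m handwheel 'ROWS' [FORCE]. ROWS is JSON, a list that holds one entry, the list of rows, each a list of 5 numbers: the finger opening in m, from 0 to 0.0876, then the shift along the tool's x, y, z in m, then the turn about the tool's z in degrees. A call has 1 to 20 rows; each row is the pose to reach, as a shift and turn from the pose measured when the call began, along the tool's axes at that moment; what a row does not reach only later rows make up. A row lasts 1/12 s, in which the tool goes at most 41.7 mm and 7.16 degrees, less where a joint would pass 70% of its speed; a pose out of reach is approached as far as the arm can. A call with a gripper value outside its range is refused whole. The fingers move at their own pace and stop on an object; FORCE is the grip in N (left out, the last holds). Time passes only in rows, so rows that repeat a pose let the fingers close. It gives the time, the measured TCP pose, the force and the opening at its end, in the units of the state.
- arm.get_state(): the state, without advancing time (a new reading comes with each control period).
- grab_frame(name): name is "side" or "top"; returns the picture (384x512x3 uint8, blue, green, red); there is no depth.
- camera_params(name): a dict with "intrinsics" (3x3 intrinsics, pixels), "k1" (the pictures are not rectified: a ray, as slopes to the right and down, at radius r is drawn at 1 + k1 r^2 times it, then the intrinsics apply), "R" (3x3) and "t" (3): a world point X has camera coordinates R X + t. Camera axes: x right, y down, z forward; pixel columns grow to the right and rows downward; lengths in m; the calibration is good to about 2 mm. A picture is of the moment at which its call begins. camera_params takes no time and is no camera call.
- arm.job_done(): hands the job in, once; it reports no verdict.
The state is a dict: "t": time; "q": joint angles; "qd": joint speeds; "joint_efforts": joint torques, N m; "eef_pos": TCP position; "ee_rot": TCP orientation; "force": force on the tool from outside, world axes, zero at the start; "moment": the same for the moment, N m; "width": finger opening in m.
Only numpy, scipy, OpenCV 4.12 (cv2) and the standard library are available. Lean on these libraries where they do the work, as an engineer would, in place of code of your own. Each camera call takes 0.05 s, during which the arm holds its last target.

## Working session

There is one attempt and no reset: what is moved stays moved. The work goes in short steps, Python scripts to look and compute and a shell command to move; the robot and the scene stay as the last step left them, time stands still between calls to the robot, and variables do not carry over. Pictures are saved under pics/ and viewed, and the job is handed in when it is done.

```bash
ls; mkdir -p pics; cat > h.py <<'E'
import numpy as np, cv2
from station import arm, grab_frame, camera_params
def snap(n,f,scale=1.5):
    im=grab_frame(n); cv2.imwrite(f'pics/{f}_raw.png',im)
    cv2.imwrite(f'pics/{f}.png',cv2.resize(im,None,fx=scale,fy=scale,interpolation=cv2.INTER_CUBIC)); return im
def proj(n,X):
    p=camera_params(n);X=np.atleast_2d(X);c=X@np.array(p['R']).T+np.array(p['t'])
    s=c[:,:2]/c[:,2:];s=s*(1+p['k1']*(s**2).sum(1,keepdims=True))
    K=np.array(p['intrinsics']);return np.c_[s,np.ones(len(s))]@K.T[:,:2]
def ray(n,uv):
    p=camera_params(n);K=np.array(p['intrinsics'])
    d=np.linalg.solve(K,np.array([uv[0],uv[1],1.]))[:2];s=d.copy()
    for _ in range(20): s=d/(1+p['k1']*(s@s))
    R=np.array(p['R']);t=np.array(p['t']);v=R.T@np.r_[s,1];return -R.T@t,v/np.linalg.norm(v)
def onplane(n,uv,p0,nrm):
    o,v=ray(n,uv);return o+v*(((np.array(p0)-o)@nrm)/(v@nrm))
def atz(n,uv,z): return onplane(n,uv,[0,0,z],np.array([0,0,1.]))
E
python3 - <<'E'
from h import *
snap('side','s0');snap('top','t0')
s=arm.get_state();print(s['t'],s['eef_pos'],s['ee_rot'],s['width'],s['force'])
for n in('side','top'):
    p=camera_params(n);R=np.array(p['R']);print(n,-R.T@np.array(p['t']),R[2],p['k1'],np.array(p['intrinsics'])[0,0])
E
```

```text
pics
0.1 [ 0.20113585 -0.6439009   0.22574828] [-3.14146623e+00 -1.42563449e-03  1.87348884e+00] 0.08785800823637294 [ 0.18586396 -0.20386482  0.48568138]
side [-0.23181358  0.82282393  0.77779539] [ 0.57351005 -0.64426306 -0.50597563] -0.11262453899815394 427.35681259755484
top [ 0.38668648 -0.01526069  1.22078709] [ 0.13565565  0.00155895 -0.99075482] -0.08348843748782307 414.04869187813887
```

View pics/s0.png

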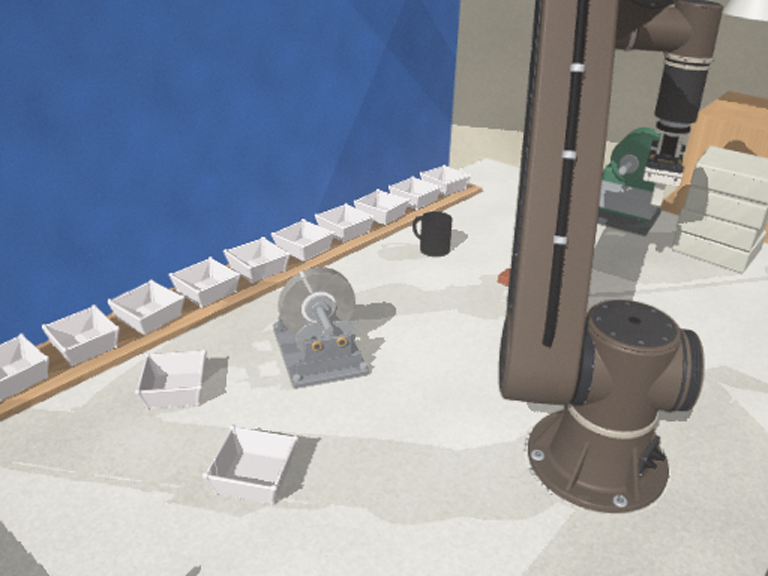

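View pics/t0.png

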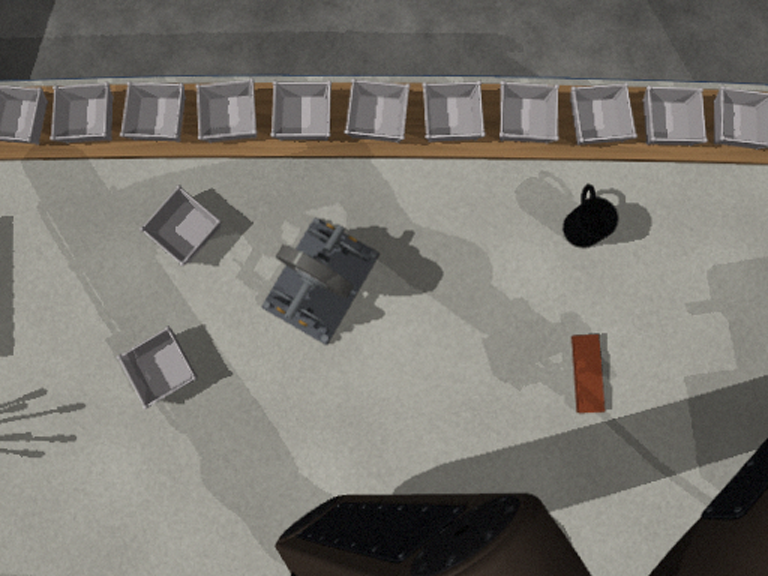

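```bash
python3 - <<'E'
import cv2
a=cv2.imread('pics/t0_raw.png')[130:245,160:270];cv2.imwrite('pics/t0z.png',cv2.resize(a,None,fx=5,fy=5,interpolation=cv2.INTER_CUBIC))
a=cv2.imread('pics/s0_raw.png')[165:270,170:260];cv2.imwrite('pics/s0z.png',cv2.resize(a,None,fx=5.5,fy=5.5,interpolation=cv2.INTER_CUBIC))
from h import *
for uv in[(265,305),(325,343),(378,257),(320,220)]:print(atz('top',(uv[0]/1.5,uv[1]/1.5),.014))
E
```

```text
[0.5078535  0.21394863 0.014     ]
[0.43469932 0.09488037 0.014     ]
[ 0.60457045 -0.00662902  0.014     ]
[0.6787438  0.10950059 0.014     ]
```

View pics/t0z.png

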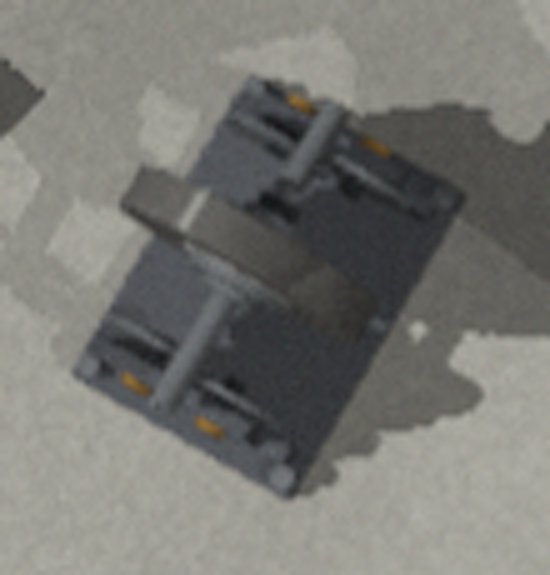

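View pics/s0z.png

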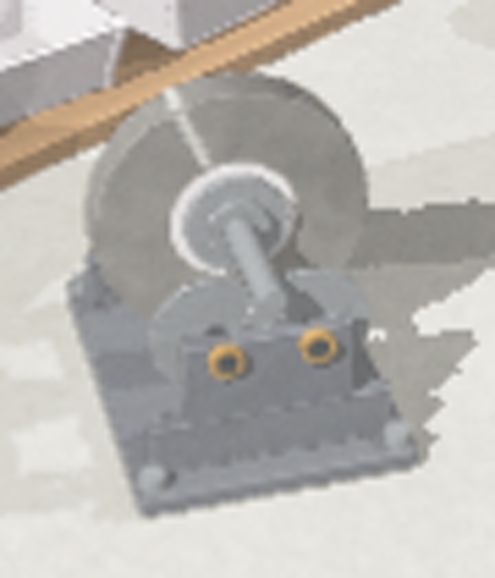

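```bash
python3 - <<'E'
from h import *
from scipy.optimize import least_squares
T=[((75,372),(-.105,.075,.012)),((290,497),(-.105,-.075,.012)),((465,195),(.105,-.075,.012)),((250,78),(.105,.075,.012)),((163,403),(-.095,0,.115)),((330,108),(.095,0,.121))]
S=[((143,508),(-.105,.075,.007)),((420,462),(-.105,-.075,.007)),((70,290),(.105,.075,.012)),((270,297),(-.095,0,.115))]
def W(p,L):
    c,s=np.cos(p[2]),np.sin(p[2]);L=np.array(L);return np.c_[p[0]+c*L[:,0]-s*L[:,1],p[1]+s*L[:,0]+c*L[:,1],L[:,2]]
def f(p):
    a=proj('top',W(p,[l for _,l in T]))-np.array([u for u,_ in T])/5-[160,130]
    b=proj('side',W(p,[l for _,l in S]))-np.array([u for u,_ in S])/5.5-[170,165]
    return np.r_[a,b].ravel()
r=least_squares(f,[.556,.103,-.54],loss='soft_l1');print(r.x,np.degrees(r.x[2]));print(r.fun.reshape(-1,2).round(1))
print(arm.get_state()['t'])
# draw wheel circle in both views
for n in('top','side'):
    im=cv2.imread(f'pics/{n[0]}0_raw.png')
    im=cv2.resize(im,None,fx=4,fy=4,interpolation=cv2.INTER_CUBIC)
    for x in(-.0125,.0125):
        t=np.linspace(0,6.28,80);P=W(r.x,np.c_[0*t+x,.075*np.cos(t),.115+.075*np.sin(t)])
        cv2.polylines(im,[((proj(n,P)+.5)*4).astype(int)],True,(0,0,255) if x<0 else (0,255,0),1)
    c=(proj(n,W(r.x,[[0,0,.115]]))[0]*4).astype(int)
    cv2.imwrite(f'pics/ov_{n}.png',im[max(c[1]-250,0):c[1]+250,max(c[0]-250,0):c[0]+250])
np.save('pose.npy',r.x)
E
python3 - <<'E'
import cv2,numpy as np
cv2.imwrite('pics/ov.png',cv2.resize(np.hstack([cv2.imread('pics/ov_top.png'),cv2.imread('pics/ov_side.png')]),None,fx=.8,fy=.8))
E
```

```text
[ 0.55877183  0.10733948 -0.51613662] -29.572450212852807
[[-1.8  0.1]
 [-1.   0.8]
 [ 0.1 -0.4]
 [-0.3 -1.5]
 [-1.1  0.9]
 [ 1.2 -0.8]
 [ 0.2 -0.3]
 [ 0.6 -1.4]
 [-0.1 -2. ]
 [ 1.2  0.2]]
0.1
```

View pics/ov.png

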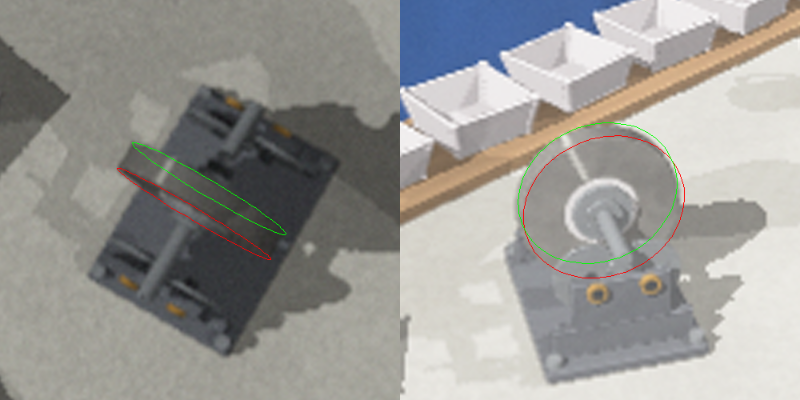

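```bash
cat > ov.py <<'E'
from h import *
def W(p,L):
    c,s=np.cos(p[2]),np.sin(p[2]);L=np.array(L,float);return np.c_[p[0]+c*L[:,0]-s*L[:,1],p[1]+s*L[:,0]+c*L[:,1],L[:,2]]
def model(arb=True):
    t=np.linspace(0,2*np.pi,120);o=[]
    b=np.array([[-.105,-.075],[.105,-.075],[.105,.075],[-.105,.075],[-.105,-.075]])
    for z in(0,.014): o.append(np.c_[b,b[:,0]*0+z])
    for x in(-.0125,.0125): o.append(np.c_[0*t+x,.075*np.cos(t),.115+.075*np.sin(t)])
    for x in(-.095,.095): o.append(np.c_[0*t+x,.008*np.cos(t),.115+.008*np.sin(t)])
    for z in(-.0,): 
        for y in(-.008,.008): o.append(np.array([[-.095,y,.115],[.095,y,.115]]))
    return o
def draw(n,raw,p,out,z=6,half=62):
    im=cv2.imread(raw);c=proj(n,W(p,[[0,0,.06]]))[0].astype(int)
    x0,y0=c-half;x0=max(x0,0);y0=max(y0,0)
    cr=cv2.resize(im[y0:y0+2*half,x0:x0+2*half],None,fx=z,fy=z,interpolation=cv2.INTER_CUBIC)
    for i,L in enumerate(model()):
        q=((proj(n,W(p,L))-[x0,y0]+.5)*z-.5).round().astype(int)
        cv2.polylines(cr,[q],False,[(0,0,255),(0,255,0),(255,0,0),(0,255,255)][i%4],1)
    cv2.imwrite(out,cr)
E
cat > fit.py <<'E'
from ov import *
from scipy.optimize import minimize
def dens(L,k=25):
    return np.vstack([a+(b-a)*np.linspace(0,1,k)[:,None] for a,b in zip(L[:-1],L[1:])])
M=model()
G={}
def load(n,raw):
    g=cv2.GaussianBlur(cv2.imread(raw).astype(np.float32),(0,0),.8)
    m=np.hypot(cv2.Sobel(g,cv2.CV_32F,1,0),cv2.Sobel(g,cv2.CV_32F,0,1)).max(2);return np.minimum(m,80)
def score(p,views,Gs):
    s=0
    for n in views:
        P=W(p,views[n]);q=proj(n,P).astype(np.float32)
        s+=cv2.remap(Gs[n],q[:,0].reshape(1,-1),q[:,1].reshape(1,-1),cv2.INTER_LINEAR).mean()
    return -s
Gs={n:load(n,f'pics/{n[0]}0_raw.png') for n in('top','side')}
top=np.vstack([dens(M[1]),dens(M[6],60),dens(M[7],60)])
side=np.vstack([dens(M[1])[:, :][75:],dens(M[1])[75:100],M[2]])
for V in({'top':top},{'side':side},{'top':top,'side':side}):
    best=None
    p0=np.load('pose.npy')
    for dx in(-.006,-.002,.002,.006):
     for dy in(-.006,-.002,.002,.006):
      for dt in(-.06,-.03,0,.03):
        r=minimize(score,p0+[dx,dy,dt],args=(V,Gs),method='Nelder-Mead',options=dict(initial_simplex=p0+[dx,dy,dt]+np.array([[0,0,0],[.002,0,0],[0,.002,0],[0,0,.02]])))
        if best is None or r.fun<best.fun:best=r
    print(list(V),best.x,np.degrees(best.x[2]),best.fun)
np.save('pose.npy',best.x)
draw('top','pics/t0_raw.png',best.x,'pics/d_top.png',z=6,half=50);draw('side','pics/s0_raw.png',best.x,'pics/d_side.png',z=6,half=50)
E
python3 fit.py
```

```text
Traceback (most recent call last):
  File "fit.py", line 25, in <module>
    r=minimize(score,p0+[dx,dy,dt],args=(V,Gs),method='Nelder-Mead',options=dict(initial_simplex=p0+[dx,dy,dt]+np.array([[0,0,0],[.002,0,0],[0,.002,0],[0,0,.02]])))
  File "fit.py", line 13, in score
    P=W(p,views[n]);q=proj(n,P).astype(np.float32)
                      ~~~~^^^^^
  File "h.py", line 7, in proj
    p=camera_params(n);X=np.atleast_2d(X);c=X@np.array(p['R']).T+np.array(p['t'])
ValueError: time passes only in moves, steps and waits
```

```bash
python3 - <<'E'
import json
from station import camera_params
json.dump({n:{k:(v.tolist() if hasattr(v,'tolist') else v) for k,v in camera_params(n).items()} for n in('side','top')},open('cam.json','w'))
E
sed -i 's/^from station import.*/from station import arm, grab_frame\nimport json\n_C=json.load(open("cam.json"))\ncamera_params=lambda n:_C[n]/' h.py
python3 fit.py
```

```text
['top'] [ 0.56032476  0.10800985 -0.52211127] -29.914771966293955 -65.33361053466797
['side'] [ 0.57494003  0.10315928 -0.5663589 ] -32.449974691899804 -58.72892761230469
['top', 'side'] [ 0.55832154  0.11046857 -0.50277659] -28.806976873749772 -114.42633056640625
```

```bash
python3 - <<'E'
from ov import *
p=[.5603,.108,-.5221]
draw('top','pics/t0_raw.png',p,'pics/d_top.png',z=6,half=50);draw('side','pics/s0_raw.png',p,'pics/d_side.png',z=6,half=50)
E
```

```text
(no output)
```

View pics/d_top.png

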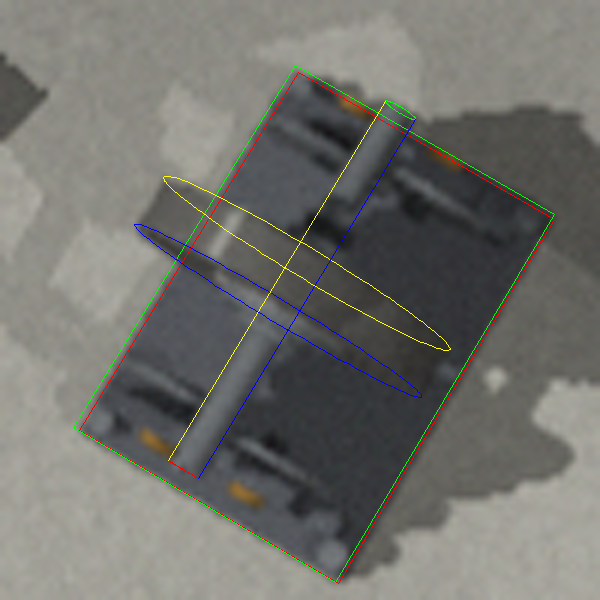

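View pics/d_side.png

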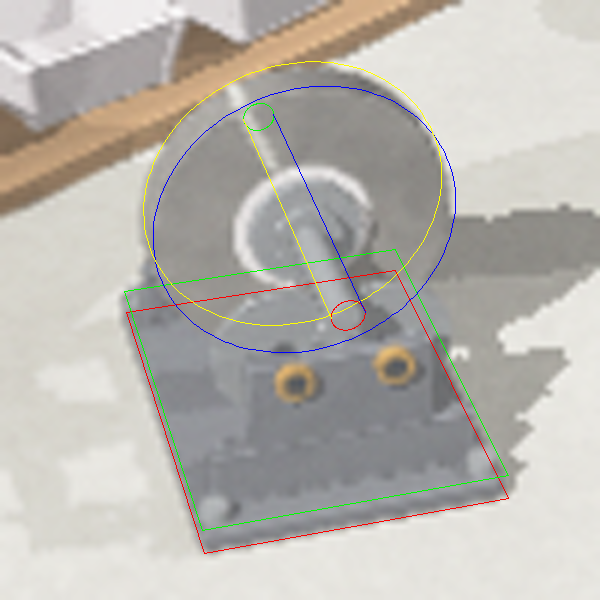

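```bash
cat > rec.py <<'E'
import sys
from ov import *
P=np.array([.5603,.1085,-.5221])
def polar(im,rs=np.linspace(.034,.070,14),na=720,n='side'):
    a=np.arange(na)*2*np.pi/na
    A,Rr=np.meshgrid(a,rs)
    # angle a measured about stand x' (far direction): 0 = up, grows toward -y'
    L=np.c_[np.full(A.size,-.0125),(-Rr*np.sin(A)).ravel(),(.115+Rr*np.cos(A)).ravel()]
    q=proj(n,W(P,L)).astype(np.float32).reshape(*A.shape,2)
    g=im.astype(np.float32).min(2)
    return cv2.remap(g,q[...,0],q[...,1],cv2.INTER_LINEAR)
def ang(im):
    p=polar(im).T  # na x rs
    k=9;pad=np.vstack([p[-30:],p,p[:30]])
    sm=cv2.blur(pad,(1,k));bg=cv2.medianBlur(pad.astype(np.uint8)[:, :],5) if False else None
    # ridge: centre minus mean of the two sides
    d=sm-np.maximum(np.roll(sm,20,0),np.roll(sm,-20,0))
    m=np.median(np.clip(d,-40,40),axis=1)[30:-30]
    i=int(m.argmax());w=np.arange(i-8,i+9);mm=np.clip(m[w%720],0,None)
    return (np.degrees(2*np.pi*(w*mm).sum()/mm.sum()/720)+180)%360-180,m[i]
def rec(N,tag):
    o=[]
    for i in range(N):
        t=arm.get_state()['t'];im=grab_frame('side');cv2.imwrite(f'pics/{tag}_{i:03d}.png',im)
        a,c=ang(im);o.append((t,a,c))
    o=np.array(o);np.save(f'{tag}.npy',o);return o
if __name__=='__main__':
    print(rec(int(sys.argv[1]),sys.argv[2]).round(2))
E
python3 -c "
from rec import *
print(ang(cv2.imread('pics/s0_raw.png')))"
python3 rec.py 12 r0
```

```text
(np.float64(-23.0776359388351), np.float32(40.0))
[[  0.1  -19.55  40.  ]
 [  0.15 -18.22  40.  ]
 [  0.2  -17.21  40.  ]
 [  0.25 -17.1   40.  ]
 [  0.3  -17.07  40.  ]
 [  0.35 -17.09  40.  ]
 [  0.4  -17.05  40.  ]
 [  0.45 -17.1   40.  ]
 [  0.5  -17.07  40.  ]
 [  0.55 -17.07  40.  ]
 [  0.6  -17.24  40.  ]
 [  0.65 -17.07  40.  ]]
```

```bash
cat > go.py <<'E'
# shift needed (tool axes) from the present pose to th (deg), grasp radius r, or extra height dz ; args: th r dz
import sys
from rec import *
from scipy.spatial.transform import Rotation as Ro
def tgt(th,r,dz=0):
    th=np.radians(th);g=W(P,[[0,-r*np.sin(th),.115+r*np.cos(th)+dz]])[0];return g-[0,0,.019]
s=arm.get_state();R=Ro.from_euler('xyz',s['ee_rot']).as_matrix()
print('t',s['t'],'pos',np.round(s['eef_pos'],4),'w',round(s['width'],4),'F',np.round(s['force'],1),'M',np.round(s['moment'],2),'q6',round(s['q'][5],2))
yx=np.degrees(np.arctan2(R[1,0],R[0,0]));y=np.degrees(P[2])
print('turn about tool z deg',-((y-yx+90)%180-90))
for a in sys.argv[1:]:
    v=[float(k) for k in a.split(',')];print(a,np.round((R.T@(tgt(*v)-s['eef_pos']))*1000,1))
E
python3 go.py -50,.062,.08 -50,.062
```

```text
t 0.7 pos [ 0.2013 -0.6443  0.2266] w 0.0875 F [-0.1  0.1 -0.2] M [0.01 0.07 0.05] q6 -0.29
turn about tool z deg -42.73805759426355
-50,.062,.08 [643.7 602.1  10.7]
-50,.062 [643.7 602.   90.7]
```

```bash
python3 -m handwheel '[[[0.0876,320,300,0,-20],[0.0876,0.04,0.037,0,-5]]]' 2>&1 | tail -3; python3 -m handwheel '[[[0.0876,0.028,0.026,0,-4],[0.0876,0.056,0.052,0,-8],[0.0876,0.084,0.079,0,-12],[0.0876,0.112,0.105,0,-16],[0.0876,0.140,0.131,0,-20],[0.0876,0.168,0.157,0,-24],[0.0876,0.196,0.183,0,-28],[0.0876,0.224,0.210,0,-32],[0.0876,0.252,0.236,0,-36],[0.0876,0.280,0.262,0,-40],[0.0876,0.308,0.288,0,-42.7],[0.0876,0.336,0.314,0,-42.7],[0.0876,0.364,0.340,0,-42.7],[0.0876,0.392,0.367,0,-42.7],[0.0876,0.420,0.393,0,-42.7],[0.0876,0.448,0.419,0,-42.7],[0.0876,0.476,0.445,0,-42.7],[0.0876,0.504,0.471,0,-42.7],[0.0876,0.532,0.498,0,-42.7],[0.0876,0.560,0.524,0,-42.7]]]' 8; python3 go.py -50,.062,.08 -50,.062
```

```text
ee_rot: [3.141, -0.001, 1.968]
force: [-0.2, 0.3, 0.5]
width: 0.0874
t: 2.53
eef_pos: [0.4923, 0.1283, 0.2275]
ee_rot: [3.139, 0.0, 2.714]
force: [0.6, -0.7, 0.1]
width: 0.0875
t 2.5333 pos [0.4923 0.1283 0.2275] w 0.0875 F [ 0.6 -0.7  0.1] M [-0.08 -0.05 -0.03] q6 -1.07
turn about tool z deg 5.3917080078113315
-50,.062,.08 [-74.6  57.5  11.7]
-50,.062 [-74.6  57.3  91.7]
```

The first call had a typo: two rows in mm instead of m. The speed cap made it harmless, so I'm carrying on.

```bash
python3 -m handwheel '[[[0.0876,-0.025,0.019,0,2],[0.0876,-0.050,0.038,0,4],[0.0876,-0.0746,0.0574,0,5.4],[0.0876,-0.0746,0.0574,0,5.4],[0.0876,-0.0746,0.0574,0.01,5.4]]]' 8|tail -1; python3 go.py -50,.062,.08 -50,.062; python3 -c "
from h import *
snap('side','s1');snap('top','t1')
a=cv2.imread('pics/t1_raw.png')[100:260,140:300];b=cv2.imread('pics/s1_raw.png')[120:280,140:300]
cv2.imwrite('pics/c1.png',cv2.resize(np.hstack([a,b]),None,fx=2.5,fy=2.5,interpolation=cv2.INTER_CUBIC))"
```

```text
width: 0.0873
t 2.95 pos [0.5859 0.1503 0.2179] w 0.0873 F [ 0.7 -0.6  0.6] M [ 0.    0.02 -0.01] q6 -1.1
turn about tool z deg -0.013278426873682747
-50,.062,.08 [ 1.4 -1.5  2. ]
-50,.062 [ 1.5 -1.7 82. ]
```

View pics/c1.png

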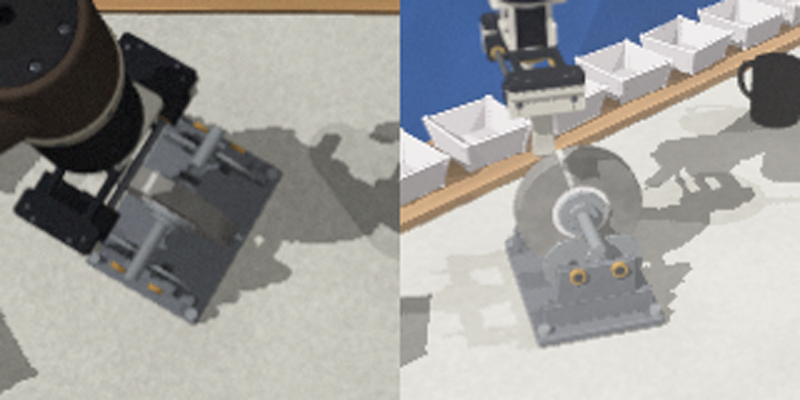

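The gripper straddles the wheel on its stand +y side, with the line at about (560,165) in the side crop. I'll descend, close lightly, and check the force.

```bash
python3 -m handwheel '[[[0.0876,0.0015,-0.0017,0.025,0],[0.0876,0.0015,-0.0017,0.05,0],[0.0876,0.0015,-0.0017,0.075,0],[0.0876,0.0015,-0.0017,0.082,0],[0.0876,0.0015,-0.0017,0.082,0]]]' 8|tail -2; python3 go.py -50,.062;  python3 -m handwheel '[[[0.05,0,0,0,0],[0.03,0,0,0,0],[0.02,0,0,0,0],[0.02,0,0,0,0],[0.02,0,0,0,0],[0.02,0,0,0,0]]]' 8; python3 go.py -50,.062; python3 rec.py 1 r1
```

```text
force: [-0.1, -0.8, -0.2]
width: 0.0875
t 3.4667 pos [0.5785 0.1475 0.1319] w 0.0875 F [-0.1 -0.8 -0.2] M [ 0.03  0.11 -0.04] q6 -1.1
turn about tool z deg -0.031786257841616816
-50,.062 [-3.7  4.6 -4. ]
t: 3.97
eef_pos: [0.5787, 0.1477, 0.1325]
ee_rot: [-3.139, -0.004, 2.619]
force: [1.0, 0.3, 0.3]
width: 0.0531
t 3.9667 pos [0.5787 0.1477 0.1325] w 0.0531 F [1.  0.3 0.3] M [ 0.02 -0.02  0.01] q6 -1.1
turn about tool z deg -0.030729409143503972
-50,.062 [-3.6  4.4 -3.4]
[[  3.97 165.89  21.83]]
```

```bash
python3 -m handwheel '[[[0.04,-0.0036,0.0044,-0.0034,0],[0.04,-0.0036,0.0044,-0.0034,0],[0.04,-0.0036,0.0044,-0.0034,0]]]' 8|tail -1; python3 go.py -50,.062;python3 -m handwheel '[[[0.015,0,0,0,0],[0.015,0,0,0,0],[0.015,0,0,0,0],[0.015,0,0,0,0]]]' 8|tail -1; python3 go.py -50,.062 0,.062 50,.062; python3 rec.py 1 r1;python3 -c "
from h import *
snap('top','t2')
a=cv2.imread('pics/t2_raw.png')[100:260,140:300];b=cv2.imread('pics/r1_000.png')[120:280,140:300]
cv2.imwrite('pics/c2.png',cv2.resize(np.hstack([a,b]),None,fx=2.5,fy=2.5,interpolation=cv2.INTER_CUBIC))"
```

```text
width: 0.0403
t 4.2667 pos [0.5845 0.1499 0.1359] w 0.0403 F [-0.9  0.3  0.4] M [0.04 0.07 0.01] q6 -1.09
turn about tool z deg -0.029309322609492483
-50,.062 [ 0.3 -0.5  0.1]
width: 0.025
t 4.6 pos [0.584  0.1501 0.1357] w 0.025 F [-2.9  2.8  0.6] M [0.75 0.89 0.07] q6 -1.09
turn about tool z deg -0.027645351598181378
-50,.062 [-0.2 -0.4 -0.1]
0,.062 [ -0.1 -47.9 -22.1]
50,.062 [ -0.3 -95.4   0.1]
[[  4.6  165.92  21.97]]
```

View pics/c2.png

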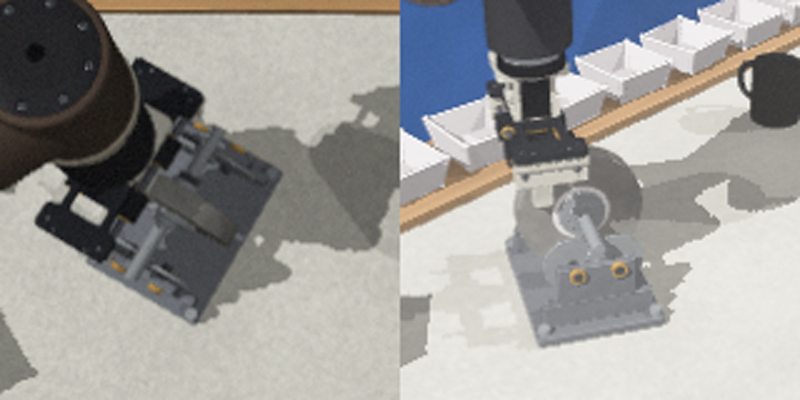

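```bash
python3 -m handwheel '[[[0.015,0.0008,-0.0076,-0.0076,0],[0.015,0.0008,-0.0165,-0.0138,0],[0.015,0.0008,-0.0263,-0.0184,0],[0.015,0.0008,-0.0367,-0.0212,0],[0.015,0.0008,-0.0475,-0.0221,0],[0.015,0.0008,-0.0583,-0.0212,0],[0.015,0.0008,-0.0687,-0.0184,0],[0.015,0.0008,-0.0785,-0.0138,0],[0.015,0.0008,-0.0874,-0.0076,0],[0.015,0.0008,-0.095,0,0],[0.015,0.0008,-0.095,0,0],[0.015,0.0008,-0.095,0,0],[0.015,0.0008,-0.095,0,0]]]' 8; python3 go.py 50,.062; python3 rec.py 1 r2
```

```text
t: 5.78
eef_pos: [0.5374, 0.0673, 0.1371]
ee_rot: [-3.14, -0.001, 2.619]
force: [7.6, -4.1, -1.5]
width: 0.0253
t 5.7833 pos [0.5374 0.0673 0.1371] w 0.0253 F [ 7.6 -4.1 -1.5] M [-1.69 -2.54  0.09] q6 -1.01
turn about tool z deg -0.014718145454708065
50,.062 [ 0.7 -0.3  1.2]
[[  5.78 165.88  23.43]]
```

```bash
python3 -c "
import cv2
cv2.imwrite('pics/r2z.png',cv2.resize(cv2.imread('pics/r2_000.png')[120:280,140:300],None,fx=3,fy=3,interpolation=cv2.INTER_CUBIC))"
```

```text
(no output)
```

View pics/r2z.png

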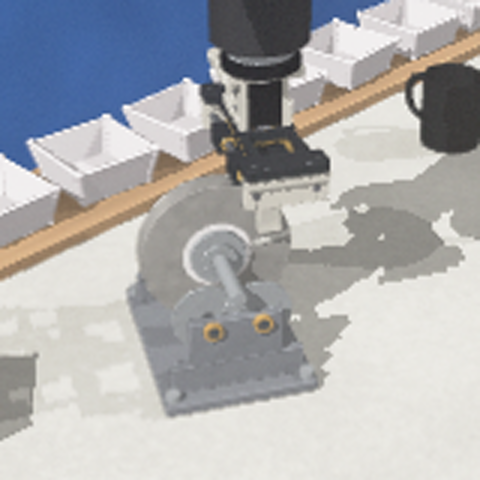

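```bash
python3 -m handwheel '[[[0.0876,0,0,0,0]]]' |tail -1; python3 rec.py 70 sw1
```

```text
width: 0.0282
[[  5.92 165.81  24.15]
 [  5.97 165.71  23.52]
 [  6.02 165.89  22.87]
 [  6.07 165.79  22.62]
 [  6.12 165.85  22.35]
 [  6.17 165.91  21.22]
 [  6.22  35.55  35.23]
 [  6.27  25.56  40.  ]
 [  6.32  13.4   39.83]
 [  6.37   2.97  40.  ]
 [  6.42  -7.46  40.  ]
 [  6.47 -16.54  40.  ]
 [  6.52 -24.29  40.  ]
 [  6.57 -29.5   40.  ]
 [  6.62 -32.84  40.  ]
 [  6.67 -33.9   40.  ]
 [  6.72 -33.8   40.  ]
 [  6.77 -33.46  40.  ]
 [  6.82 -32.95  40.  ]
 [  6.87 -32.27  40.  ]
 [  6.92 -31.38  40.  ]
 [  6.97 -30.67  40.  ]
 [  7.02 -29.79  40.  ]
 [  7.07 -28.62  40.  ]
 [  7.12 -27.62  40.  ]
 [  7.17 -26.81  40.  ]
 [  7.22 -26.21  40.  ]
 [  7.27 -25.66  40.  ]
 [  7.32 -25.3   40.  ]
 [  7.37 -24.98  40.  ]
 [  7.42 -24.92  40.  ]
 [  7.47 -24.93  40.  ]
 [  7.52 -24.95  40.  ]
 [  7.57 -24.92  40.  ]
 [  7.62 -24.88  40.  ]
 [  7.67 -24.92  40.  ]
 [  7.72 -24.95  40.  ]
 [  7.77 -24.92  40.  ]
 [  7.82 -24.91  40.  ]
 [  7.87 -24.92  40.  ]
 [  7.92 -24.94  40.  ]
 [  7.97 -24.9   40.  ]
 [  8.02 -24.86  40.  ]
 [  8.07 -24.88  40.  ]
 [  8.12 -24.89  40.  ]
 [  8.17 -24.94  40.  ]
 [  8.22 -24.93  40.  ]
 [  8.27 -24.92  40.  ]
 [  8.32 -24.9   40.  ]
 [  8.37 -24.91  40.  ]
 [  8.42 -24.89  40.  ]
 [  8.47 -24.89  40.  ]
 [  8.52 -24.93  40.  ]
 [  8.57 -24.9   40.  ]
 [  8.62 -24.9   40.  ]
 [  8.67 -24.91  40.  ]
 [  8.72 -24.93  40.  ]
 [  8.77 -24.91  40.  ]
 [  8.82 -24.93  40.  ]
 [  8.87 -24.88  40.  ]
 [  8.92 -24.91  40.  ]
 [  8.97 -24.91  40.  ]
 [  9.02 -24.88  40.  ]
 [  9.07 -24.89  40.  ]
 [  9.12 -24.93  40.  ]
 [  9.17 -24.89  40.  ]
 [  9.22 -24.86  40.  ]
 [  9.27 -24.91  40.  ]
 [  9.32 -24.91  40.  ]
 [  9.37 -24.9   40.  ]]
```

```bash
cat > fitsw.py <<'E'
import sys,numpy as np
from scipy.optimize import least_squares
def sim(p,t):
    f0,a,d,x,v,c=p;f0=np.radians(f0);x=np.radians(x);v=np.radians(v);d=a*np.sin(np.radians(d))
    h=.001;n=int(round((t[-1]-t[0])/h))+2;X=np.empty(n)
    for i in range(n):
        X[i]=x
        g=-a*np.sin(x-f0)
        if abs(v)<1e-9 and abs(g)<=d: continue
        s=np.sign(v) if abs(v)>1e-9 else np.sign(g)
        nv=v+h*(g-d*s-c*v)
        if v!=0 and nv*v<0: nv=0.
        x+=h*nv;v=nv
    return np.degrees(np.interp(t-t[0],np.arange(n)*h,X))
def run(segs,vis):
    def f(p):
        o=[]
        for k,(t,y) in enumerate(segs):
            q=[p[0],p[1],p[2],p[3+2*k],p[4+2*k],p[-1] if vis else 0];o.append(sim(q,t)-y)
        o=np.concatenate(o);return np.r_[o,(p[1]-15)/20*.3]
    best=None
    for f0 in(-35,-20,-5):
        p0=[f0,15,17]
        for t,y in segs:p0+=[y[0],(y[2]-y[0])/(t[2]-t[0])]
        p0+=[.1]
        r=least_squares(f,p0,diff_step=1e-4,loss='soft_l1',x_scale=[5,3,3]+[2,50]*len(segs)+[.2])
        if best is None or r.cost<best.cost:best=r
    r=best;res=f(r.x)
    print('vis' if vis else 'dry','line angle at heavy-down',r.x[0].round(2),'a',r.x[1].round(2),'delta',r.x[2].round(2),'c',r.x[-1].round(3),'rms',np.sqrt((res**2).mean()).round(2),'max',abs(res).max().round(2))
    return r
if __name__=='__main__':
    segs=[]
    for a in sys.argv[1:]:
        n,t0,t1=a.split(',');o=np.load(n+'.npy');m=(o[:,0]>float(t0)-.01)&(o[:,0]<float(t1)+.01);segs.append((o[m,0],o[m,1]))
    for vis in(0,1): run(segs,vis)
E
python3 fitsw.py sw1,6.22,7.8; python3 fitsw.py sw1,6.37,7.8;python3 go.py 50,.062
```

```text
dry line angle at heavy-down -49.23 a 55.23 delta 59.27 c 0.1 rms 3.12 max 6.73
vis line angle at heavy-down -6.72 a 19.98 delta 22.59 c 0.097 rms 0.15 max 0.59
dry line angle at heavy-down -6.28 a 19.97 delta 23.09 c 0.1 rms 0.08 max 0.19
vis line angle at heavy-down -7.5 a 19.52 delta 21.43 c 0.552 rms 0.07 max 0.19
t 9.4167 pos [0.5374 0.0672 0.1371] w 0.0877 F [-0.3 -0.3  0.1] M [ 0.05  0.07 -0.01] q6 -1.01
turn about tool z deg -0.011478094730733801
50,.062 [ 0.7 -0.3  1.2]
```

Very good single-swing fit: the heavy side is down when the line is at about -6.5 to -7.5°. Now the opposite swing, to cancel any asymmetry.

```bash
python3 -m handwheel '[[[0.015,0.0006,-0.0003,0.0012,0],[0.015,0.0006,-0.0003,0.0012,0],[0.015,0.0006,-0.0003,0.0012,0],[0.015,0.0006,-0.0003,0.0012,0],[0.015,0.0006,-0.0003,0.0012,0],[0.015,0.0006,-0.0003,0.0012,0],[0.015,0.0006,-0.0003,0.0012,0],[0.015,0.0006,-0.0003,0.0012,0],[0.015,0.0006,-0.0003,0.0012,0],[0.015,0.0006,-0.0003,0.0012,0],[0.015,0.0006,-0.0003,0.0012,0],[0.015,0.0006,-0.0003,0.0012,0]]]' 8 | tail -2; python3 go.py 50,.062 -50,.062
```

```text
force: [3.8, -2.0, -0.1]
width: 0.0252
t 10.4167 pos [0.5374 0.0671 0.1361] w 0.0252 F [ 3.8 -2.  -0.1] M [-0.99 -1.21  0.08] q6 -1.01
turn about tool z deg 0.006786220034797452
50,.062 [ 0.8 -0.2  0.3]
-50,.062 [ 0.8 94.8  0.2]
```

```bash
python3 -m handwheel '[[[0.015,0.0008,0.0076,-0.0076,0],[0.015,0.0008,0.0165,-0.0138,0],[0.015,0.0008,0.0263,-0.0184,0],[0.015,0.0008,0.0367,-0.0212,0],[0.015,0.0008,0.0475,-0.0221,0],[0.015,0.0008,0.0583,-0.0212,0],[0.015,0.0008,0.0687,-0.0184,0],[0.015,0.0008,0.0785,-0.0138,0],[0.015,0.0008,0.0874,-0.0076,0],[0.015,0.0008,0.095,0,0],[0.015,0.0008,0.095,0,0],[0.015,0.0008,0.095,0,0],[0.015,0.0008,0.095,0,0]]]' 8|tail -2; python3 go.py -50,.062;python3 -m handwheel '[[[0.0876,0,0,0,0]]]' |tail -1; python3 rec.py 55 sw2
```

```text
force: [2.9, 1.6, -0.2]
width: 0.0251
t 11.5 pos [0.5843 0.1506 0.1355] w 0.0251 F [ 2.9  1.6 -0.2] M [ 0.82 -0.94  0.1 ] q6 -1.1
turn about tool z deg 0.018094514323280464
-50,.062 [-0.2 -1.  -0.4]
width: 0.0282
[[  11.58 -117.19   40.  ]
 [  11.63 -114.03   40.  ]
 [  11.68 -109.12   40.  ]
 [  11.73 -102.99   40.  ]
 [  11.78  -95.55   40.  ]
 [  11.83  165.66   21.8 ]
 [  11.88  165.97   19.55]
 [  11.93  166.19   20.67]
 [  11.98  166.     20.73]
 [  12.03  166.48   22.26]
 [  12.08  165.96   23.33]
 [  12.13  165.98   23.39]
 [  12.18  165.62   23.95]
 [  12.23  165.83   23.09]
 [  12.28   27.5    30.76]
 [  12.33   33.65   30.69]
 [  12.38   36.49   31.78]
 [  12.43   36.62   31.3 ]
 [  12.48   35.88   32.  ]
 [  12.53   34.3    31.62]
 [  12.58   31.95   30.96]
 [  12.63   28.96   29.91]
 [  12.68   25.45   30.71]
 [  12.73   22.55   26.09]
 [  12.78  165.52   24.65]
 [  12.83  165.37   24.71]
 [  12.88  165.42   24.68]
 [  12.93  165.34   26.29]
 [  12.98  165.34   25.34]
 [  13.03  165.77   22.87]
 [  13.08  165.85   22.9 ]
 [  13.13  166.12   22.87]
 [  13.18  165.96   24.04]
 [  13.23  165.97   22.73]
 [  13.28  165.98   21.73]
 [  13.33  165.89   22.62]
 [  13.38  165.98   23.24]
 [  13.43  165.94   24.18]
 [  13.48  165.89   22.88]
 [  13.53  165.91   22.15]
 [  13.58  165.87   22.84]
 [  13.63  165.98   22.34]
 [  13.68  165.9    22.74]
 [  13.73  166.01   23.66]
 [  13.78  166.02   22.97]
 [  13.83  165.89   22.32]
 [  13.88  165.89   22.5 ]
 [  13.93  165.95   22.5 ]
 [  13.98  165.9    22.29]
 [  14.03  165.9    23.16]
 [  14.08  165.86   22.38]
 [  14.13  166.1    22.93]
 [  14.18  165.7    23.03]
 [  14.23  165.89   23.89]
 [  14.28  165.82   22.23]]
```

```bash
python3 -m handwheel '[[[0.0876,0,0,-0.03,0],[0.0876,0,0,-0.06,0],[0.0876,0,0,-0.085,0],[0.0876,0,0,-0.085,0]]]' |tail -1; python3 rec.py 2 r3; python3 - <<'E'
from rec import *
o=np.load('sw2.npy')
rest=np.load('r3.npy')[-1]
m=(o[:,2]>25.9)&(abs(o[:,1])<150)
o=np.vstack([o[m],[[13.7,rest[1],40],[14.3,rest[1],40]]]);np.save('sw2m.npy',o);print(rest,len(o))
E
python3 fitsw.py sw2m,11.63,14.4; python3 fitsw.py sw2m,11.68,14.4 sw1,6.37,7.8; python3 fitsw.py sw2m,12.28,14.4 sw1,6.37,7.8
```

```text
width: 0.0879
[[14.67 -1.03 28.77]
 [14.72 -1.   29.02]]
[14.7167     -0.9999608  29.02485275] 17
dry line angle at heavy-down -6.56 a 19.81 delta 23.99 c 0.1 rms 0.19 max 0.53
vis line angle at heavy-down -7.11 a 19.79 delta 24.83 c -0.096 rms 0.18 max 0.44
dry line angle at heavy-down -5.95 a 20.59 delta 23.52 c 0.1 rms 0.22 max 0.76
vis line angle at heavy-down -6.07 a 19.87 delta 23.25 c 0.079 rms 0.14 max 0.56
dry line angle at heavy-down -5.97 a 19.7 delta 23.39 c 0.1 rms 0.13 max 0.49
vis line angle at heavy-down -6.66 a 19.0 delta 22.25 c 0.524 rms 0.12 max 0.51
```

```bash
python3 -m handwheel '[[[0.0876,0,-0.024,0,0],[0.0876,0,-0.048,0,0],[0.0876,0,-0.072,0,0],[0.0876,0,-0.096,0,0],[0.0876,0,-0.096,0,0],[0.0876,0,-0.096,0,0]]]' |tail -1; python3 go.py 52,.062
```

```text
width: 0.0875
t 15.2667 pos [0.536  0.0667 0.2209] w 0.0875 F [-0.1 -0.2  0.5] M [0.04 0.1  0.  ] q6 -1.01
turn about tool z deg -0.05871572659600588
52,.062 [-0.2 -0.6 86.7]
```

```bash
python3 -m handwheel '[[[0.07,0,-0.0006,0.03,0],[0.07,0,-0.0006,0.06,0],[0.06,0,-0.0006,0.0867,0],[0.06,0,-0.0006,0.0867,0],[0.06,0,-0.0006,0.0867,0],[0.05,0,-0.0006,0.0867,0],[0.04,0,-0.0006,0.0867,0],[0.032,0,-0.0006,0.0867,0],[0.032,0,-0.0006,0.0867,0]]]' 8|tail -1; python3 go.py 52,.062; python3 rec.py 1 r4; python3 -m handwheel '[[[0.015,0,0,0,0],[0.015,0,0,0,0],[0.015,0,0,0,0],[0.015,0,0,0,0]]]' 8|tail -1;python3 go.py 52,.062 46.7,.062; python3 rec.py 1 r4
```

```text
width: 0.0389
t 16.0167 pos [0.5365 0.0666 0.1354] w 0.0389 F [ 0.3 -0.7 -0.2] M [ 0.01  0.08 -0.  ] q6 -1.01
turn about tool z deg -0.054147698431307845
52,.062 [ 0.2 -0.7  1.3]
[[16.02 -1.62 40.  ]]
width: 0.0249
t 16.4 pos [0.5371 0.0664 0.1359] w 0.0249 F [ 2.9 -2.3  2.8] M [-0.9  -0.78  0.1 ] q6 -1.01
turn about tool z deg -0.041619766541145964
52,.062 [ 0.9 -0.8  1.7]
46.7,.062 [ 0.9  2.9 -2.6]
[[16.4  -1.79 40.  ]]
```

```bash
python3 -c "
import numpy as np
o=np.load('sw2m.npy');o[-2:,1]=-1.65;m=(o[:,0]>12)&(o[:,0]<13);o[m,1]-=.6;np.save('sw2n.npy',o)"; python3 fitsw.py sw2n,11.63,14.4;python3 fitsw.py sw2n,11.68,14.4 sw1,6.37,7.8; python3 -m handwheel '[[[0.015,0,0.0011,-0.0013,0],[0.015,0,0.0022,-0.0026,0],[0.015,0,0.0033,-0.0038,0],[0.015,0,0.0033,-0.0038,0],[0.015,0,0.0033,-0.0038,0]]]' 12|tail -1; python3 go.py 46.7,.062; python3 rec.py 2 r5
```

```text
dry line angle at heavy-down -7.1 a 19.7 delta 23.9 c 0.1 rms 0.19 max 0.5
vis line angle at heavy-down -7.52 a 19.68 delta 24.54 c -0.074 rms 0.18 max 0.44
dry line angle at heavy-down -6.25 a 20.79 delta 23.26 c 0.1 rms 0.27 max 0.97
vis line angle at heavy-down -6.41 a 19.89 delta 22.89 c 0.106 rms 0.13 max 0.64
width: 0.0247
t 16.8667 pos [0.5386 0.0691 0.1396] w 0.0247 F [ 2.9 -3.9 -1.3] M [-1.38 -0.76  0.14] q6 -1.01
turn about tool z deg -0.03539379870503012
46.7,.062 [ 0.8 -0.2  1.1]
[[16.87 -5.89 40.  ]
 [16.92 -5.86 40.  ]]
```

```bash
python3 -m handwheel '[[[0.015,0,0.0007,-0.0007,0],[0.015,0,0.0007,-0.0007,0],[0.015,0,0.0007,-0.0007,0],[0.015,0,0.0007,-0.0007,0]]]' 15|tail -2; python3 rec.py 2 r6; python3 go.py 46,.062; python3 -c "
from h import *
snap('top','t6')
a=cv2.imread('pics/t6_raw.png')[100:260,140:300];b=cv2.imread('pics/r6_001.png')[120:280,140:300]
cv2.imwrite('pics/c6.png',cv2.resize(np.hstack([a,b]),None,fx=2.5,fy=2.5,interpolation=cv2.INTER_CUBIC))"
```

```text
force: [2.9, -3.5, -1.7]
width: 0.0251
[[17.3  -6.5  40.  ]
 [17.35 -6.54 40.  ]]
t 17.4 pos [0.5388 0.0696 0.1402] w 0.0248 F [ 3.1 -4.2 -2.4] M [-1.57 -0.89  0.22] q6 -1.01
turn about tool z deg -0.038337262325427446
46,.062 [ 0.8 -0.2  1.1]
```

View pics/c6.png

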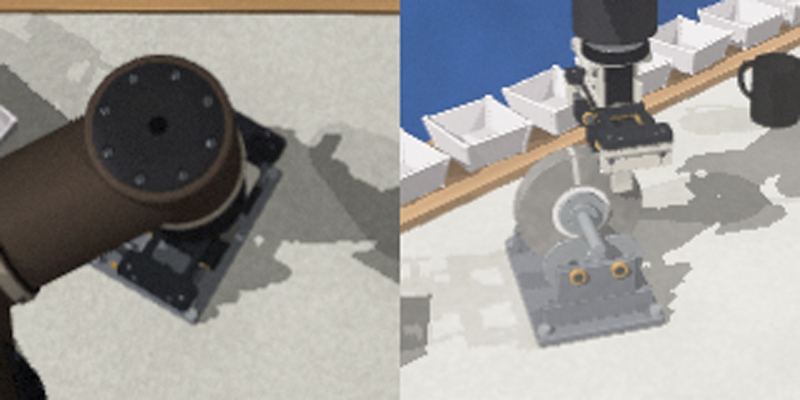

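```bash
python3 -m handwheel '[[[0.015,0,0,0,0],[0.015,0,0,0,0],[0.015,0,0,0,0]]]' 15|tail -1; python3 rec.py 1 r7; python3 -c "
from station import arm
s=arm.get_state();print(s['t'],max(abs(x) for x in s['qd']),s['width']);print(arm.job_done())"
```

```text
width: 0.0252
[[17.7  -6.49 40.  ]]
17.75 0.0014247260432371973 0.02490887744435385
the job is handed in; nothing more can be done
None
```

I found the wheel's heavy side and handed the job in at 17.8 s, with the gripper still holding the wheel still and the heavy side straight down.

- **How I found it:** I turned the wheel about 100° to one side and let it swing freely, then did the same to the other side. I tracked the white line in the side camera at 20 frames per second and fitted a pendulum with dry drag to both swings.
- **Result:** All but one of the fits put the heavy side straight down when the line stands 6.0 to 7.5° off vertical, on the dish side (left in the side camera view). As a check, the midpoints of the last half-swings from each side average to about 6.1°. The wheel could rest up to about 23° either side of true, because of the bearing drag.
- **Final hold:** The line is at 6.5° and steady. The gripper pinches the rim at about 15 N with the opening at 25 mm, which matches the stone's thickness. Wrist force was about 6 N.

**Checks that disagreed or failed:**
- One fit of the first swing, without the air-drag term, gave a meaningless answer (about 49° off, with a large error). I discarded it; it included the first frame after the line reappeared from behind the gripper finger.
- During the second swing the finger hid the line in part of the recording. One resting reading there (1.0° off vertical) differed from a later clear view (1.6°). Allowing for that moved the answer by only about 0.5°.
- My first move command had a typo, in mm instead of m. The speed cap limited it and nothing was touched.
- I did not measure the dishes, mug and rubbing stone again at the end. The arm did not go near them.

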